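Medals into the deposit-box insert, in reverse order

ROBOT

A 6-joint arm with a two-finger parallel gripper is mounted at the origin on the work surface. World frame = base frame: x ahead of the robot, y to its left, z up, the work surface at z = 0. Lengths are in mm, angles in rad, forces in N, time in s.
With the tool pointing down it reaches from about 375 to 900 mm from the base axis. Payload 3.1 kg.
Tool frame: the origin (TCP) lies midway between the tips of the shut fingers; the grasp point (between the pads) lies ctrl.hold_point_z behind it (ctrl.hold_point_z is the distance from the TCP to the grasp point, in mm); z points along the fingers, y is the line along which they close (so a half turn about z gives the same grasp; the last joint's range is limited). The gripper opens to 85 mm and grips with 20 to 120 N. Pads are 22 mm wide; open, the fingers measure 114 mm over their backs; the gripper's body (76 mm by 85 mm) begins 54 mm behind the grasp point. The pads swing forward as they close: fully open they stand 13 mm farther back than shut.
Start: joints at [-1.502, 0.527, 1.433, -0, 1.181, -0.178], TCP at [153.32, -605.879, 231.31] pointing down, gripper open.
Joint ranges: [-3.08, 3.08], [-0.75, 2.2], [0.22, 2.44], [-1.43, 4.57], [0, 2.65], [-2.85, 2.85]. Speed limits (rad/s): [2.79, 2.79, 3.14, 3.14, 3.14, 3.14].

INTERFACE

Orientations are given as a unit quaternion [w, x, y, z].
In Python, from bench import ctrl, monitor, grab_frame gives the robot as it stands (ctrl), with the cameras as plain functions and the readings (monitor).
- The arm moves only by the tool nudge_tcp, called as a command line: name --pt "numbers of a row" for each row, then --argument value for the rest. Schema: {"type":"object","properties":{"moves":{"type":"array","items":{"type":"array","items":{"type":"array","items":{"type":"number"},"minItems":7,"maxItems":7},"minItems":1,"maxItems":8},"minItems":1,"maxItems":1},"grip_force":{"type":"number"},"only":{"type":"string"},"quiet":{"type":"boolean"},"lines":{"type":"string"}},"required":["moves"],"additionalProperties":false}. moves is a list that holds a single list of rows (three levels of brackets), with 1 to 8 rows, each of 7 numbers: a rotation vector rx, ry, rz in fractions of the full range, 1 being pi rad, then dx, dy, dz in shares of the most that a row can go, 1 being 62.5 mm, then the finger opening in mm; each row shifts and turns the commanded pose from where the row before left it, along the tool's axes as they then stand; what a row does not reach is not made up. A row lasts 1/8 s, in which the tool goes at most 62.5 mm and 0.188 rad, less where a joint would pass 70% of its speed; a pose out of reach is approached as far as the arm can. The fingers move at their own pace and stop on an object; grip_force is the grip in N (left out, the last holds). Time passes only in rows, so rows that do not move let the fingers close. The tool returns the time, the measured TCP pose, the force, the opening and the grip force at its end. only (a regular expression) keeps the lines of the reply that match it, lines (a string "A,B") keeps lines A to B, and quiet returns only ok. Input that does not fit is refused with a message, and nothing moves.
- monitor.observe(): the state, without advancing time (a new reading comes with each control period).
- grab_frame(name): name is "scene" or "top" or "wrist"; returns a dict with "frame" (480x640x3 uint8, red, green, blue), "fov_y" (degrees; the focal length in pixels is half the picture's height over the tangent of half this angle, whatever the lens; pixels are square), "cx", "cy" (the principal point, pixels), "rvec" (rotation vector, rad) and "tvec" (3), from world to camera coordinates, as OpenCV has them. Camera axes: x right, y down, z forward; pixel columns grow to the right and rows downward; lengths in mm; the calibration is good to about 2 mm. A picture is of the moment at which its call begins. There is no depth.
- ctrl.job_done(): hands the job in; it is judged then, once.
The state is a dict: "time_s": time; "joint_pos": joint angles; "qvel": joint speeds; "joint_efforts": joint torques, N m; "position": TCP position; "ee_rot": TCP orientation; "ft_force": force on the tool from outside, world axes, zero at the start; "moment": the same for the moment, N m; "finger_gap": finger opening in mm; "grasp_force": force on a finger pad.
Only numpy, scipy, OpenCV 4.12 (cv2) and the standard library are available. Lean on these libraries where they do the work, as an engineer would, in place of code of your own. Each camera call takes 0.05 s, during which the arm holds its last target. There are 200 camera calls.

TASK

The viewing is over: move the three silver medals one by one from the beech stand into the dark walnut insert, in reverse order, so that the medal that stood at the left end of the stand ends in the right-hand compartment, the middle one in the middle and the right one in the left-hand compartment. Each must stand upright on the floor of its own compartment, facing along the row as it did in the stand; set them down, do not drop or tip them, and leave the cup, the compact and the egg where they are.

Things in the scene. Friction and masses are not known exactly. Their poses are not given: they have to be found in the camera images.
- medal_small: small silver medal: a disc 52 mm in diameter and 9 mm thick, fixed upright on a black foot 36 mm long (x), 24 mm wide (y), 12 mm high; about 130 g in all. Origin: centre of the foot's underside; z up; y is the disc's axis, so it is pinched across y, 9 mm, from above. The disc's centre is 34 mm and its top 60 mm above the origin. Loose. At the start it stands in the small nest.
- medal_medium: medium silver medal: a disc 60 mm in diameter and 9 mm thick, fixed upright on a black foot 46 mm long (x), 24 mm wide (y), 12 mm high; about 180 g in all. Origin: centre of the foot's underside; z up; y is the disc's axis, so it is pinched across y, 9 mm, from above. The disc's centre is 38 mm and its top 68 mm above the origin. Loose. At the start it stands in the medium nest.
- medal_large: large silver medal: a disc 68 mm in diameter and 9 mm thick, fixed upright on a black foot 56 mm long (x), 24 mm wide (y), 12 mm high; about 240 g in all. Origin: centre of the foot's underside; z up; y is the disc's axis, so it is pinched across y, 9 mm, from above. The disc's centre is 42 mm and its top 76 mm above the origin. Loose. At the start it stands in the large nest.
- nest_small: fixed beech nest of the small medal: open-topped block 56 (x) by 48 (y) by 12 mm high, 6 mm walls, 4 mm floor on which the medal's foot stands. Origin: centre of its underside, 10 mm above the cart top. x along the disc, y along the row. The three nests stand in a row along y, 60 mm apart, in any order, and never move.
- nest_medium: fixed beech nest of the medium medal: open-topped block 66 (x) by 48 (y) by 12 mm high, 6 mm walls, 4 mm floor on which the medal's foot stands. Origin: centre of its underside, 10 mm above the cart top. x along the disc, y along the row. The three nests stand in a row along y, 60 mm apart, in any order, and never move.
- nest_large: fixed beech nest of the large medal: open-topped block 76 (x) by 48 (y) by 12 mm high, 6 mm walls, 4 mm floor on which the medal's foot stands. Origin: centre of its underside, 10 mm above the cart top. x along the disc, y along the row. The three nests stand in a row along y, 60 mm apart, in any order, and never move.
- insert: fixed walnut tray 92 (x) by 186 (y) by 20 mm high, 6 mm walls and floor; three compartments in a row along y, 80 (x) by 54 mm (y) inside, centred at y = -60, 0, +60 mm. Origin: centre of its underside. Stand and insert lie one behind the other, either nearer, turned up to 14 degrees, y of both roughly to the robot's left; left and right are as the robot sees them.
- cup: white jade cup, 72 mm wide, 60 mm high; loose, to be left alone. Origin: centre of its underside.
- compact: round enamelled gold compact, 72 mm wide, 18 mm high; loose, to be left alone. Origin: centre of its underside.
- egg: green malachite egg on a brass ring, 47 mm wide, 64 mm high; loose, to be left alone. Origin: centre of its underside.

How it is judged:
By the outcome, as a careful person would: the job done as asked, in the order asked, and still so for the second after the job is handed in, with the robot touching nothing.
It also fails if it takes over 80 s, if anything falls off the work surface, if the arm or the gripper's body presses on something with over 40 N, if the wrist force passes 120 N, or if a joint passes its speed limit or range.

## Working session

There is one attempt and no reset: what is moved stays moved. The work goes in short steps, Python scripts to look and compute and a tool call to move; the robot and the scene stay as the last step left them, time stands still between calls to the robot, and variables do not carry over. Pictures are saved under pics/ and viewed, at most 14 in all, crops included, and the job is handed in when it is done.

```bash
ls; mkdir -p pics; python3 - <<'E'
from bench import ctrl, monitor, grab_frame
import cv2
print(ctrl.hold_point_z, monitor.observe())
for n in("scene","top"):
    f=grab_frame(n);cv2.imwrite(f"pics/{n}0.png",f["frame"][...,::-1]);print(n,{k:f[k] for k in f if k!="frame"})
E
```

```text
bench.py
pics
18.700000000000003 {'time_s': 0.0, 'joint_pos': array([-1.50148629e+00,  5.28484769e-01,  1.43391370e+00, -1.50782876e-05,
        1.18138216e+00, -1.78552646e-01]), 'qvel': array([-1.39579768e-03, -4.25364041e-05, -1.25534307e-03, -1.33469692e-03,
        9.67832128e-04, -3.26698082e-04]), 'joint_efforts': array([-2.34282947e-03, -4.42363465e+01, -1.78027779e+01, -5.23836861e-04,
        8.47900665e-03,  9.97282257e-10]), 'position': array([ 153.2748356 , -605.17269823,  230.31855846]), 'ee_rot': array([-1.09273718e-03,  9.92329387e-01,  1.23617113e-01,  5.27641841e-05]), 'ft_force': array([0.14869151, 0.78559785, 0.01059228]), 'moment': array([0.00579635, 0.03455432, 0.00398885]), 'grasp_force': 0.0, 'finger_gap': 85.2810502594699}
scene {'fov_y': 56.537239825278185, 'cx': 316.42806936328515, 'cy': 238.65991453353345, 'rvec': array([ 2.26878722,  0.92881406, -0.34388651]), 'tvec': array([-417.16929434, -276.48144072, 1184.18532717])}
top {'fov_y': 51.42846413671713, 'cx': 324.9926123994063, 'cy': 234.6398538794231, 'rvec': array([ 2.15528041, -2.18692569,  0.11320262]), 'tvec': array([  5.13912132, 579.88855383, 873.99879838])}
```

View pics/scene0.png

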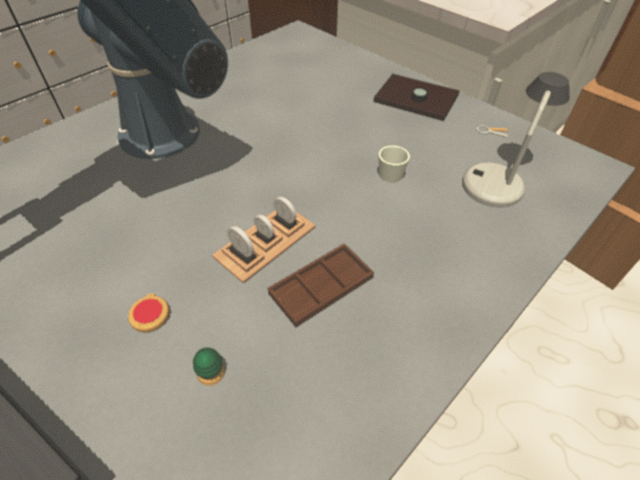

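View pics/top0.png

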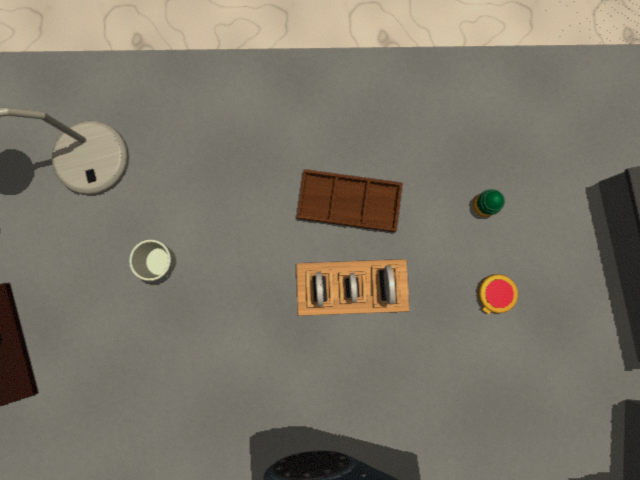

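The scene picture shows the stand at about (265,243) and the insert at (321,284). In the top picture, left to right, the medals are at (319,288) medium, (352,288) small and (387,286) large. The insert's corners are (304,171), (402,183), (396,231) and (297,219). The cup is at (151,261), the compact at (498,294) and the egg at (490,202).

```bash
cat >h.py <<'E'
import numpy as np,cv2
from bench import ctrl, monitor, grab_frame
from scipy.spatial.transform import Rotation as R
def cam(f):
    F=f["frame"].shape[0]/2/np.tan(np.radians(f["fov_y"]/2))
    K=np.array([[F,0,f["cx"]],[0,F,f["cy"]],[0,0,1]]);Rm=cv2.Rodrigues(f["rvec"])[0]
    return K,Rm,np.asarray(f["tvec"])
def atz(f,uv,z):
    K,Rm,t=cam(f);c=-Rm.T@t;o=[]
    for p in np.atleast_2d(uv):
        d=Rm.T@np.linalg.solve(K,[p[0],p[1],1]);o.append(c+d*(z-c[2])/d[2])
    return np.array(o)
def proj(f,P):
    K,Rm,t=cam(f);return cv2.projectPoints(np.atleast_2d(P).astype(float),f["rvec"],t,K,None)[0][:,0]
def tri(f1,p1,f2,p2):
    P=[K@np.c_[Rm,t] for K,Rm,t in(cam(f1),cam(f2))]
    X=cv2.triangulatePoints(*P,np.array(p1,float).T,np.array(p2,float).T);return (X[:3]/X[3]).T
def pose():
    s=monitor.observe();q=s["ee_rot"];return s["position"],R.from_quat(q,scalar_first=True)
def yaw(r): v=r.as_matrix()[:,1];return np.arctan2(v[1],v[0])
E
python3 - <<'E'
from h import *
np.set_printoptions(suppress=True,precision=1)
f=grab_frame("top")
print(atz(f,[(304,171),(402,183),(396,231),(297,219)],20))
print(atz(f,[(297,264),(408,260),(409,312),(299,316)],10))
print(atz(f,[(319,288),(352,288),(387,286)],60))
print(pose()[1].as_matrix())
E
```

```text
[[ 700.    33.8   20. ]
 [ 674.9 -147.3   20. ]
 [ 585.7 -133.6   20. ]
 [ 610.5   47.6   20. ]]
[[ 528.3   48.9   10. ]
 [ 532.7 -155.6   10. ]
 [ 437.9 -154.5   10. ]
 [ 433.6   46.1   10. ]]
[[ 484.1    8.6   60. ]
 [ 483.2  -48.6   60. ]
 [ 485.8 -109.3   60. ]]
[[ 1.   0.2 -0. ]
 [ 0.2 -1.   0. ]
 [ 0.  -0.  -1. ]]
```

Careful with the scale: shifts go in shares of 62.5 mm and turns go in shares of pi rad. That gives: 46.5 mm is 0.744, -40 mm is -0.64.

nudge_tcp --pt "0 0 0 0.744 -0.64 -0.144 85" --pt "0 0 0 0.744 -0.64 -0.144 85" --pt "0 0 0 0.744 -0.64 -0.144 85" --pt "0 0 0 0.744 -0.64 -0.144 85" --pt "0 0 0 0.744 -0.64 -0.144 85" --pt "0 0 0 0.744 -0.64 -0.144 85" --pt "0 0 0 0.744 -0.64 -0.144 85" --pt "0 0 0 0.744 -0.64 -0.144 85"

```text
refused: moves: the value is too long (schema: maxItems 1). Nothing was moved.
```

Wrong form. The message asks for a list holding one list of rows, three levels of brackets, so I'll send the same numbers that way.

nudge_tcp --moves '[[[0,0,0,0.744,-0.64,-0.144,85],[0,0,0,0.744,-0.64,-0.144,85],[0,0,0,0.744,-0.64,-0.144,85],[0,0,0,0.744,-0.64,-0.144,85],[0,0,0,0.744,-0.64,-0.144,85],[0,0,0,0.744,-0.64,-0.144,85],[0,0,0,0.744,-0.64,-0.144,85],[0,0,0,0.744,-0.64,-0.144,85]]]'

```text
time_s: 1.15
position: [436.3, -202.6, 303.6]
ee_rot: [0.0, 0.992, 0.123, 0.0]
ft_force: [0.6, 0.1, -0.0]
finger_gap: 85.4
grasp_force: 0.0
```

nudge_tcp --moves '[[[0,0,0,0.736,-0.656,-0.144,85],[0,0,0,0.736,-0.656,-0.144,85],[0,0,0,0.736,-0.656,-0.144,85],[0,0,0.0363,0,0,0,85],[0,0,0.0363,0,0,0,85],[0,0,0,0,0,0,85]]]'

```text
time_s: 1.9
position: [538.9, -50.9, 330.0]
ee_rot: [-0.0, 1.0, 0.011, -0.0]
ft_force: [-0.2, 0.1, -0.3]
finger_gap: 85.0
grasp_force: 0.0
```

```bash
python3 - <<'E'
from h import *
f=grab_frame("wrist");K,Rm,t=cam(f);print(-Rm.T@t,Rm,K[0,0])
cv2.imwrite("pics/w1.png",f["frame"][...,::-1]);print(pose()[1].as_matrix(),monitor.observe()["joint_pos"])
E
```

```text
[622.52411221 -49.87198786 472.02420898] [[ 2.19129491e-02 -9.99759551e-01  8.14533727e-04]
 [-9.44878496e-01 -2.04438149e-02  3.26782311e-01]
 [-3.26687085e-01 -7.93039957e-03 -9.45099284e-01]] 389.01754936041755
[[ 9.99759842e-01  2.19052011e-02 -6.48096316e-04]
 [ 2.19053356e-02 -9.99760029e-01  2.01231156e-04]
 [-6.43532783e-04 -2.15379596e-04 -9.99999770e-01]] [-3.01236922e-01  3.08947975e-01  1.51229192e+00 -1.25379339e-07
  1.32103138e+00  1.24765241e+00]
```

View pics/w1.png

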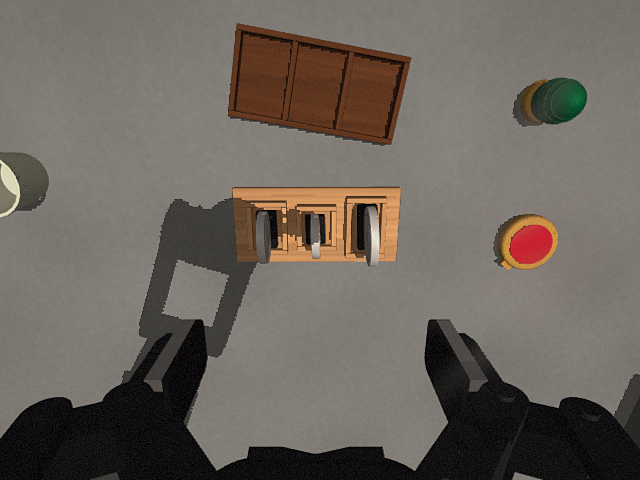

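Wrist view 1: insert corners are at about (238,25), (410,58), (391,143) and (229,116). Medal tops are at (264,~237), (316,~235) and (373,~235). I'll take a second, lower view shifted sideways.

In the tool's units: 40 mm is 0.64, 30 mm is 0.48.

```bash
python3 - <<'E'
from h import *
f=grab_frame("wrist");np.save("w1.npy",f,allow_pickle=True)
c=cv2.resize(f["frame"][10:285,220:430,::-1],None,fx=2.18,fy=2.18,interpolation=cv2.INTER_CUBIC);cv2.imwrite("pics/w1c.png",c)
E
```

nudge_tcp --moves '[[[0,0,0,0,0.48,0.64,85],[0,0,0,0,0.48,0.64,85],[0,0,0,0,0,0,85]]]'

```text
time_s: 2.38
position: [538.2, -112.5, 247.3]
ee_rot: [-0.001, 1.0, 0.009, -0.003]
ft_force: [-0.3, 0.7, 0.4]
finger_gap: 84.9
grasp_force: 0.0
```

```bash
python3 - <<'E'
from h import *
f=grab_frame("wrist");np.save("w2.npy",f,allow_pickle=True)
cv2.imwrite("pics/w2.png",cv2.resize(f["frame"][:330,160:600,::-1],None,fx=1.8,fy=1.8,interpolation=cv2.INTER_CUBIC))
E
```

```text
(no output)
```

View pics/w1c.png

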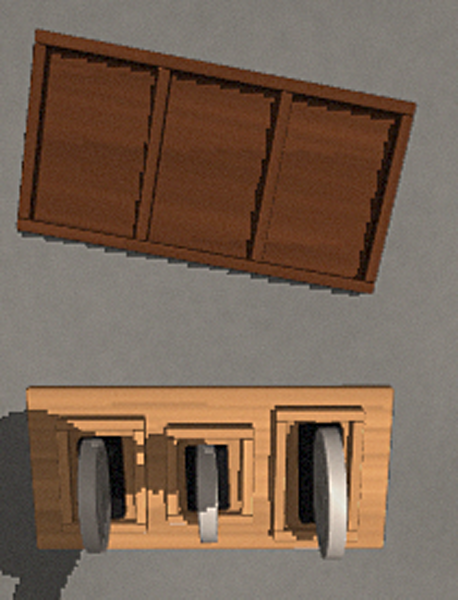

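View pics/w2.png

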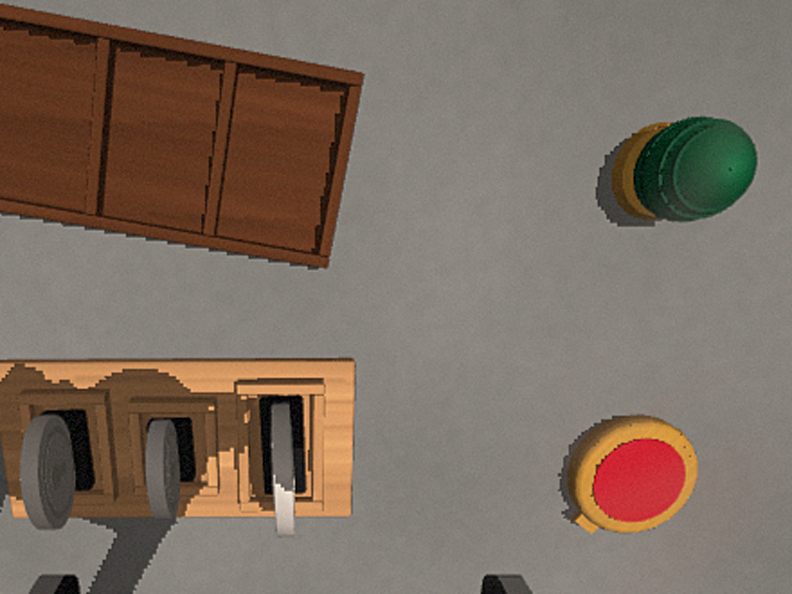

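Both views are usable. In the w1 crop, the insert's top corners are (37,31), (415,103), (373,288) and (18,228). The disc bounding boxes are medium u77-110 v437-553, small u197-218 v444-542 and large u314-348 v422-559. In the w2 crop, the insert's right corners are (363,73) and (328,264), and the discs are u21-75, u146-180 and u272-297. Next I'll triangulate the points and fit the poses.

```bash
cat >fit.py <<'E'
from h import *
from scipy.optimize import least_squares
np.set_printoptions(suppress=True,precision=3)
a=np.load("w1.npy",allow_pickle=True).item();b=np.load("w2.npy",allow_pickle=True).item()
A=lambda p:np.array(p,float)/2.18+[220,10]
B=lambda p:np.array(p,float)/1.8+[160,0]
# same points in both: insert TR,BR ; divider junctions right: back,front ; left divider back, front ; stand TR, BR; large nest TL,TR
p1=[(415,103),(373,288),(283,92),(258,261),(160,68),(139,240),(393,387),(383,548),(275,407),(366,407),(254,424),(146,416)]
p2=[(363,73),(328,264),(229,62),(207,235),(102,38),(91,214),(354,360),(352,517),(238,381),(325,381),(215,400),(110,391)]
print(tri(a,A(p1),b,B(p2)))
def disc(p,r):
    t=np.linspace(0,2*np.pi,181);c,s=np.cos(p[3]),np.sin(p[3]);o=[]
    for w in(-4.5,4.5):
        o.append(np.c_[p[0]+r*np.cos(t)*c-w*s,p[1]+r*np.cos(t)*s+w*c,p[2]+r*np.sin(t)])
    return np.vstack(o)
bb=lambda q:np.r_[q.min(0),q.max(0)]
D={"medium":(30,[77,437,110,553],[21,412,75,530],8),"small":(26,[197,444,218,542],[146,418,180,520],-48),"large":(34,[314,422,348,559],[272,402,297,536],-109)}
for n,(r,q1,q2,y) in D.items():
    m=np.r_[A(q1[:2]),A(q1[2:]),B(q2[:2]),B(q2[2:])]
    s=least_squares(lambda p:np.r_[bb(proj(a,disc(p,r))),bb(proj(b,disc(p,r)))]-m,[484,y,50,0.02])
    print(n,s.x,"top",s.x[2]+r,s.fun)
# insert
def ins(p):
    c,s=np.cos(p[2]),np.sin(p[2]);L=np.array([(46,93),(46,-93),(-46,-93),(-46,93)])
    return np.c_[p[0]+c*L[:,0]-s*L[:,1],p[1]+s*L[:,0]+c*L[:,1],np.full(4,p[3])]
s=least_squares(lambda p:np.r_[proj(a,ins(p))-A([(37,31),(415,103),(373,288),(18,228)]),proj(b,ins(p))[1:3]-B([(363,73),(328,264)])].ravel(),[643,-50,-.138,20])
print("insert",s.x,s.fun)
E
python3 fit.py
```

```text
[[ 675.448 -150.133   18.204]
 [ 587.429 -136.901   20.231]
 [ 679.716  -86.165   12.571]
 [ 600.676  -76.103   30.342]
 [ 689.007  -25.773   11.879]
 [ 608.934  -15.296   13.719]
 [ 534.769 -154.02    11.109]
 [ 438.223 -157.986    8.169]
 [ 521.808  -89.99    10.53 ]
 [ 526.099 -137.581   24.298]
 [ 514.649  -78.093   23.248]
 [ 515.501  -18.773   12.653]]
medium [482.233   5.651  51.035  -0.078] top 81.03525778578303 [ 0.085 -0.226  0.146 -0.148  0.012  0.492 -0.217 -0.18 ]
small [483.698 -53.54   48.912   0.051] top 74.91154580015137 [ 0.253 -0.369 -0.098  0.385 -0.388  0.502  0.302 -0.511]
large [ 488.926 -116.318   58.032    0.072] top 92.03195078772666 [-0.166  1.188  0.729 -0.401 -0.277 -0.613 -0.228 -0.031]
insert [644.858 -52.243  -0.146  11.803] [ 0.336 -0.325 -0.497 -0.736 -0.823  1.193  0.684  0.349  0.192 -0.639
  0.024  0.365]
```

```bash
cat >>fit.py <<'E'
print("--- z fixed")
P=dict(zc=[52,48,56])
for (n,(r,q1,q2,y)),zc in zip(D.items(),P["zc"]):
    m=np.r_[A(q1[:2]),A(q1[2:]),B(q2[:2]),B(q2[2:])]
    s=least_squares(lambda p:np.r_[bb(proj(a,disc([p[0],p[1],zc,.02],r))),bb(proj(b,disc([p[0],p[1],zc,.02],r)))]-m,[484,y]);print(n,s.x,s.fun)
f=lambda p:np.r_[proj(a,ins([*p,20]))-A([(37,31),(415,103),(373,288),(18,228)]),proj(b,ins([*p,20]))[1:3]-B([(363,73),(328,264)])].ravel()
s=least_squares(f,[643,-50,-.138]);p=s.x;print("insert",p,s.fun)
for k,n in((60,"L"),(0,"M"),(-60,"R")):print(n,p[0]-np.sin(p[2])*k,p[1]+np.cos(p[2])*k)
print("stand a",atz(a,A([(27,387),(393,387),(383,548),(40,548)]),10)[:,:2])
print("large nest",atz(a,A([(275,407),(366,407)]),22).mean(0),atz(b,B([(238,381),(325,381)]),22).mean(0))
r=pose();print(r[0],yaw(r[1])+np.pi/2)
E
python3 fit.py | sed -n '/---/,$p'
```

```text
--- z fixed
medium [482.603   5.259] [ 0.324 -0.072  0.112 -0.37  -0.653  0.729  0.369 -0.35 ]
small [483.365 -53.38 ] [ 0.682 -0.198 -0.615  0.268 -0.001  0.664 -0.061 -0.747]
large [ 488.194 -116.254] [-0.651  1.553  0.616 -0.644  1.523 -0.283 -1.571 -0.543]
insert [644.313 -51.943  -0.145] [-1.474 -1.294  0.943 -1.217  0.239  2.252 -1.089  1.056  0.852 -1.552
  0.286  1.792]
L 652.9744105798277 7.428184999945465
M 644.3125846420804 -51.94329612882686
R 635.6507587043332 -111.31477725759919
stand a [[ 530.107   46.872]
 [ 534.509 -154.291]
 [ 439.274 -157.322]
 [ 434.908   43.784]]
large nest [ 525.066 -113.475   22.   ] [ 525.067 -114.235   22.   ]
[ 539.46  -111.863  249.235] 0.01816783905437558
```

In the tool's units: -39.4 mm is -0.6304, -18.2 mm is -0.2912.

nudge_tcp --moves '[[[0,0,0,-0.2912,-0.6304,0.528,40],[0,0,0,-0.2912,-0.6304,0.528,40],[0,0,0,-0.2912,-0.6304,0.528,40],[0,0,0,0,0,0,40],[0,0,0,0,0,0,40]]]'

```text
time_s: 3.05
position: [485.4, 5.9, 152.9]
ee_rot: [0.0, 1.0, 0.011, 0.002]
ft_force: [-0.7, -0.3, -0.2]
finger_gap: 40.1
grasp_force: 0.0
```

```bash
python3 - <<'E'
from h import *
f=grab_frame("wrist");cv2.imwrite("pics/w3.png",f["frame"][...,::-1])
r=pose();print(r[0],yaw(r[1])+np.pi/2,r[1].as_matrix()[:,2])
E
```

```text
[485.76266531   5.35169783 152.99690654] 0.02039673010470744 [ 0.00503073 -0.00111611 -0.99998672]
```

View pics/w3.png

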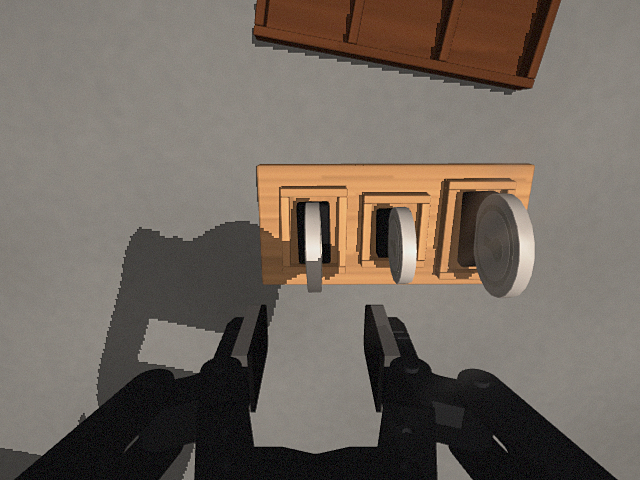

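The fingers, centred at u≈316, straddle the medium disc at u≈314, so I'll descend and grip.

In the tool's units: 43 mm is 0.688, 22 mm is 0.352.

nudge_tcp --moves '[[[0,0,0,-0.016,0,0.688,40],[0,0,0,-0.016,0,0.688,40],[0,0,0,-0.016,0,0.352,40],[0,0,0,0,0,0,40],[0,0,0,0,0,0,5],[0,0,0,0,0,0,5],[0,0,0,0,0,0,5],[0,0,0,0,0,0,5]]]' --grip_force 50

```text
time_s: 4.1
position: [481.8, 5.3, 44.7]
ee_rot: [0.001, 1.0, 0.01, 0.002]
ft_force: [-0.4, -1.5, 7.1]
finger_gap: 8.7
grasp_force: 51.4
```

In the tool's units: -60 mm is -0.96, 37.8 mm is 0.6048, 0.083 rad is 0.0264.

nudge_tcp --moves '[[[0,0,0,0,0,-0.48,5],[0,0,0,0,0,-0.96,5],[0,0,0,0.6048,0.4784,0,5],[0,0,0,0.6048,0.4784,0,5],[0,0,0,0.6048,0.4784,0,5],[0,0,0,0.6048,0.4784,0,5],[0,0,0.0264,0,0,0,5],[0,0,0.0264,0,0,0,5]]]'

```text
time_s: 5.1
position: [633.4, -111.1, 132.6]
ee_rot: [-0.0, 0.997, -0.075, -0.001]
ft_force: [-0.9, -0.0, -1.3]
finger_gap: 8.7
grasp_force: 50.3
```

nudge_tcp --moves '[[[0,0,0,0,0,0.64,5],[0,0,0,0,0,0.48,5],[0,0,0,0,0,0,5],[0,0,0,0,0,0,5]]]'

```text
time_s: 5.6
position: [634.4, -110.9, 64.1]
ee_rot: [0.0, 0.997, -0.073, 0.001]
ft_force: [0.7, 0.5, -1.4]
finger_gap: 8.6
grasp_force: 50.2
```

```bash
python3 - <<'E'
from h import *
f=grab_frame("wrist");cv2.imwrite("pics/w4.png",f["frame"][...,::-1])
r=pose();print(r[0],yaw(r[1])+np.pi/2,r[1].as_matrix()[:,2],monitor.observe()["ft_force"])
E
```

```text
[ 634.87039522 -111.13679358   64.71524683] -0.1461154155711757 [ 2.35326629e-03 -8.17910909e-04 -9.99996897e-01] [ 0.61181575  0.21666567 -1.42840416]
```

View pics/w4.png

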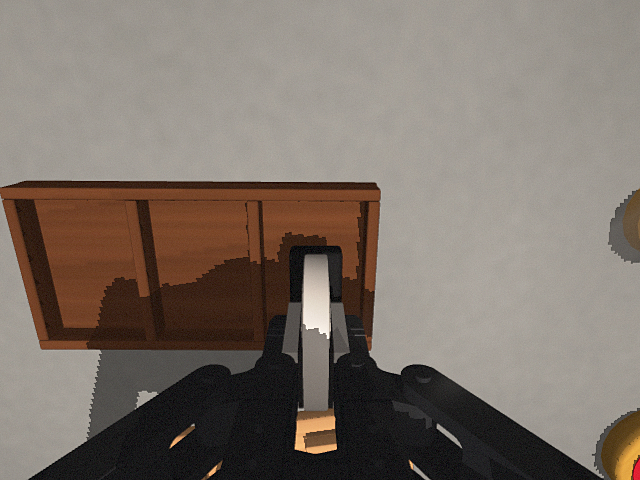

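The medal's foot (u290–342) is centred in the right compartment (u263–370), and the back edge runs parallel to the picture. I'll lower it.

In the tool's units: 18 mm is 0.288, 7 mm is 0.112.

nudge_tcp --moves '[[[0,0,0,0,0,0.288,5],[0,0,0,0,0,0.112,5],[0,0,0,0,0,0,5],[0,0,0,0,0,0,5]]]'

```text
time_s: 6.15
position: [633.9, -110.9, 38.2]
ee_rot: [-0.0, 0.997, -0.073, -0.0]
ft_force: [0.2, -0.6, -2.7]
finger_gap: 8.4
grasp_force: 50.5
```

nudge_tcp --moves '[[[0,0,0,0,0,0.016,5],[0,0,0,0,0,0.016,5],[0,0,0,0,0,0,5]]]'

```text
time_s: 6.52
position: [634.0, -110.9, 36.8]
ee_rot: [0.0, 0.997, -0.073, 0.0]
ft_force: [-0.9, -0.0, 2.2]
finger_gap: 8.4
grasp_force: 50.8
```

In the tool's units: 0.7 mm is 0.0112.

nudge_tcp --moves '[[[0,0,0,0,0,0.0112,5],[0,0,0,0,0,0,5]]]' --grip_force 20

```text
time_s: 6.78
position: [634.0, -110.9, 36.8]
ee_rot: [0.0, 0.997, -0.073, 0.0]
ft_force: [-2.3, 0.1, 5.2]
finger_gap: 8.3
grasp_force: 51.7
```

nudge_tcp --moves '[[[0,0,0,0,0,0,14],[0,0,0,0,0,0,36],[0,0,0,0,0,0,36],[0,0,0,0,0,-0.48,36],[0,0,0,0,0,-0.96,36],[0,0,0,0,0,-0.16,36],[0,0,-0.0264,0,0,0,36],[0,0,-0.0264,0,0,0,36]]]'

```text
time_s: 7.78
position: [633.3, -110.6, 135.1]
ee_rot: [-0.0, 1.0, 0.011, -0.001]
ft_force: [-0.5, -0.3, -0.1]
finger_gap: 36.0
grasp_force: 0.0
```

```bash
python3 - <<'E'
from h import *
f=grab_frame("wrist");cv2.imwrite("pics/w5.png",f["frame"][...,::-1])
r=pose();print(r[0],yaw(r[1])+np.pi/2,r[1].as_matrix()[:,2],r[1].inv().apply(np.array([483.4,-53.4,120])-r[0]))
E
```

```text
[ 633.22819766 -110.63553941  134.8218296 ] 0.02420963052105618 [-1.45190731e-03  5.28952330e-04 -9.99998806e-01] [-148.3772495   -60.8373298    15.06962343]
```

View pics/w5.png

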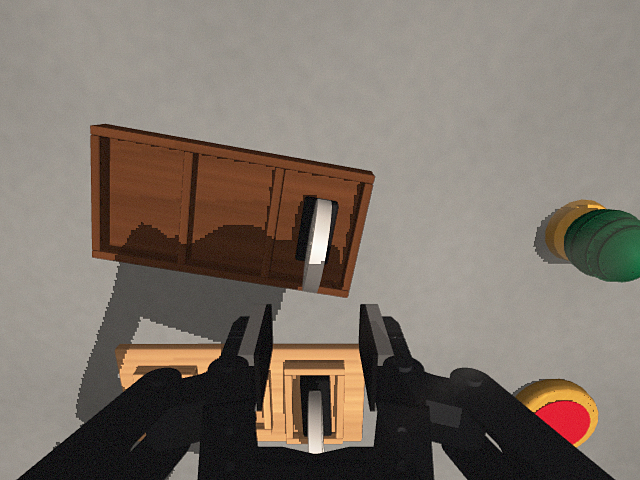

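The medium medal stands upright and aligned in the right compartment, at about (318,245). Next is the small one.

In the tool's units: -49.5 mm is -0.792, -20.3 mm is -0.3248.

nudge_tcp --moves '[[[0,0,0,-0.792,-0.3248,0,36],[0,0,0,-0.792,-0.3248,0,36],[0,0,0,-0.792,-0.3248,0,36],[0,0,0,0,0,0.56,36],[0,0,0,0,0,0,36],[0,0,0,0,0,0,36]]]'

```text
time_s: 8.57
position: [485.2, -53.3, 100.8]
ee_rot: [0.0, 1.0, 0.01, 0.0]
ft_force: [-0.6, 0.6, 0.1]
finger_gap: 36.4
grasp_force: 0.0
```

```bash
python3 - <<'E'
from h import *
r=pose();print(r[0],yaw(r[1])+np.pi/2,r[1].inv().apply(np.array([483.4,-53.4,41.3])-r[0]))
E
```

```text
[485.18974042 -53.33254187 100.8040951 ] 0.01917029264160086 [-1.83448405e+00  1.67684396e-02  5.95027684e+01]
```

Target M is (644.3, -51.9).

nudge_tcp --moves '[[[0,0,0,-0.0288,0,0.64,36],[0,0,0,0,0,0.312,36],[0,0,0,0,0,0,36],[0,0,0,0,0,0,5],[0,0,0,0,0,0,5],[0,0,0,0,0,0,5],[0,0,0,0,0,0,5]]]' --grip_force 50

```text
time_s: 9.45
position: [483.3, -53.3, 42.1]
ee_rot: [0.0, 1.0, 0.01, 0.001]
ft_force: [-0.5, 0.3, 5.6]
finger_gap: 8.6
grasp_force: 52.3
```

```bash
python3 - <<'E'
from h import *
r=pose();print(r[0],r[1].inv().apply(np.array([644.3,-51.9,130])-r[0]))
E
```

```text
[483.30217553 -53.25055807  42.08889114] [161.20517677   1.9204333  -87.51965192]
```

In the tool's units: -58 mm is -0.928, 53.8 mm is 0.8608, 0.083 rad is 0.0264.

nudge_tcp --moves '[[[0,0,0,0,0,-0.48,5],[0,0,0,0,0,-0.928,5],[0,0,0,0.8608,0.0096,0,5],[0,0,0,0.8608,0.0096,0,5],[0,0,0,0.8608,0.0096,0,5],[0,0,0.0264,0,0,0,5],[0,0,0.0264,0,0,0,5],[0,0,0,0,0,0.64,5]]]'

```text
time_s: 10.45
position: [646.5, -52.1, 91.5]
ee_rot: [0.001, 0.997, -0.073, 0.004]
ft_force: [-0.4, 0.6, -1.9]
finger_gap: 8.4
grasp_force: 51.4
```

nudge_tcp --moves '[[[0,0,0,0,0,0.448,5],[0,0,0,0,0,0,5],[0,0,0,0,0,0,5]]]'

```text
time_s: 10.82
position: [644.3, -51.6, 61.8]
ee_rot: [0.0, 0.997, -0.073, 0.0]
ft_force: [0.6, -0.2, -0.8]
finger_gap: 8.3
grasp_force: 51.3
```

```bash
python3 - <<'E'
from h import *
f=grab_frame("wrist");cv2.imwrite("pics/w6.png",f["frame"][...,::-1])
r=pose();print(r[0],yaw(r[1])+np.pi/2)
E
```

```text
[644.76407637 -51.77226812  62.40123517] -0.14619122044111
```

View pics/w6.png

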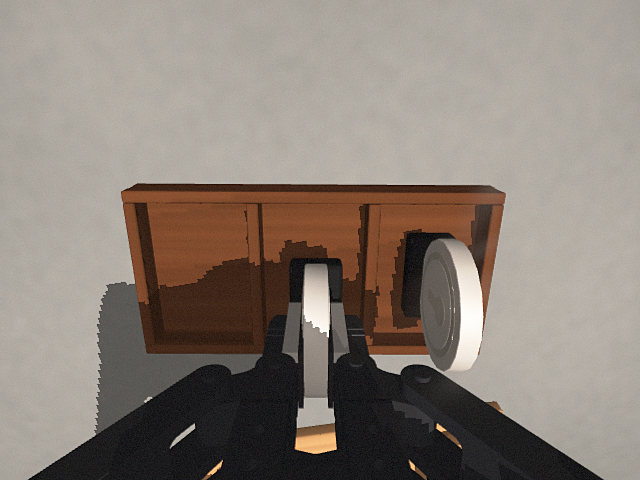

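The small medal's foot (u290–342) is centred in the middle compartment (u262–367), and the medium one stands at (452,305). I'll lower it about 28 mm.

In the tool's units: 18 mm is 0.288, 8 mm is 0.128.

nudge_tcp --moves '[[[0,0,0,0,0,0.288,5],[0,0,0,0,0,0.128,5],[0,0,0,0,0,0,5],[0,0,0,0,0,0,5]]]'

```text
time_s: 11.38
position: [643.6, -51.5, 34.8]
ee_rot: [-0.0, 0.997, -0.073, -0.0]
ft_force: [-0.0, 0.2, -0.9]
finger_gap: 8.2
grasp_force: 51.4
```

nudge_tcp --moves '[[[0,0,0,0,0,0.016,5],[0,0,0,0,0,0.016,5],[0,0,0,0,0,0,5]]]'

```text
time_s: 11.75
position: [643.8, -51.5, 34.2]
ee_rot: [0.0, 0.997, -0.073, 0.0]
ft_force: [-2.3, 0.2, 4.7]
finger_gap: 8.1
grasp_force: 52.4
```

In the tool's units: -60 mm is -0.96, -30 mm is -0.48, -0.083 rad is -0.0264.

nudge_tcp --moves '[[[0,0,0,0,0,0.0048,12],[0,0,0,0,0,0,14],[0,0,0,0,0,0,36],[0,0,0,0,0,-0.48,36],[0,0,0,0,0,-0.96,36],[0,0,0,0,0,-0.32,36],[0,0,-0.0264,0,0,0,36],[0,0,-0.0264,0,0,0,36]]]'

```text
time_s: 12.75
position: [643.9, -51.5, 143.4]
ee_rot: [0.0, 1.0, 0.011, 0.0]
ft_force: [-0.0, -0.3, -0.0]
finger_gap: 36.0
grasp_force: 0.0
```

```bash
python3 - <<'E'
from h import *
f=grab_frame("wrist");cv2.imwrite("pics/w7.png",f["frame"][...,::-1])
r=pose();print(r[0],yaw(r[1])+np.pi/2,r[1].inv().apply(np.array([487,-115.5,115])-r[0]))
E
```

```text
[643.77171225 -51.52762384 143.03532901] 0.024205904174579018 [-158.28165833   60.15722026   27.99713974]
```

View pics/w7.png

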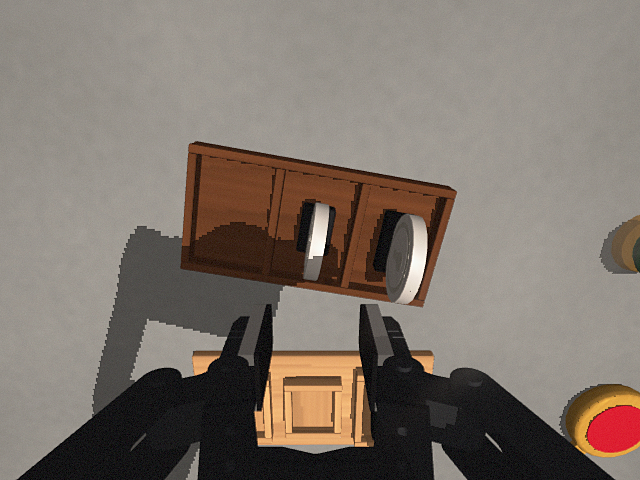

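The small medal stands upright in the middle compartment (318,240), next to the medium one. Now the large one.

In the tool's units: -52.8 mm is -0.8448, 20.1 mm is 0.3216.

nudge_tcp --moves '[[[0,0,0,-0.8448,0.3216,0,36],[0,0,0,-0.8448,0.3216,0,36],[0,0,0,-0.8448,0.3216,0,36],[0,0,0,0,0,0.4,36],[0,0,0,0,0,0,36],[0,0,0,0,0,0,36]]]'

```text
time_s: 13.55
position: [487.6, -115.2, 118.1]
ee_rot: [0.0, 1.0, 0.01, 0.0]
ft_force: [0.9, -0.7, 0.3]
finger_gap: 35.8
grasp_force: 0.0
```

```bash
python3 - <<'E'
from h import *
f=grab_frame("wrist");cv2.imwrite("pics/w8.png",f["frame"][...,::-1])
r=pose();print(r[0],yaw(r[1])+np.pi/2,r[1].inv().apply(np.array([487,-115.5,49.3])-r[0]))
E
```

```text
[ 487.82820948 -115.13966647  118.32553045] 0.020125655683835175 [-0.94127905  0.29248416 69.024402  ]
```

View pics/w8.png

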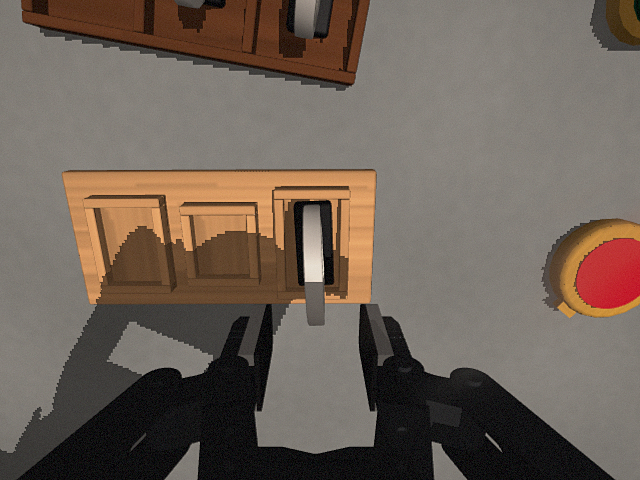

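The fingers straddle the large disc (u≈314, finger centre u≈316).

In the tool's units: 45 mm is 0.72, 24 mm is 0.384.

nudge_tcp --moves '[[[0,0,0,-0.016,0,0.72,36],[0,0,0,0,0,0.384,36],[0,0,0,0,0,0,36],[0,0,0,0,0,0,5],[0,0,0,0,0,0,5],[0,0,0,0,0,0,5],[0,0,0,0,0,0,5]]]' --grip_force 60

```text
time_s: 14.48
position: [486.8, -115.4, 50.0]
ee_rot: [0.001, 1.0, 0.01, 0.001]
ft_force: [0.5, 0.8, 5.8]
finger_gap: 8.2
grasp_force: 59.6
```

```bash
python3 - <<'E'
from h import *
r=pose();print(r[0],r[1].inv().apply(np.array([653,7.4,140])-r[0]))
E
```

```text
[ 486.79057596 -115.4107252    49.98269536] [ 168.85764252 -119.40118834  -89.67505105]
```

In the tool's units: -60 mm is -0.96, 42.2 mm is 0.6752, 0.083 rad is 0.0264.

nudge_tcp --moves '[[[0,0,0,0,0,-0.512,5],[0,0,0,0,0,-0.96,5],[0,0,0,0.6752,-0.4784,0,5],[0,0,0,0.6752,-0.4784,0,5],[0,0,0,0.6752,-0.4784,0,5],[0,0,0,0.6752,-0.4784,0,5],[0,0,0.0264,0,0,0,5],[0,0,0.0264,0,0,0,5]]]'

```text
time_s: 15.48
position: [651.2, 8.9, 139.7]
ee_rot: [0.0, 0.997, -0.074, -0.001]
ft_force: [-0.2, 0.8, -2.4]
finger_gap: 8.3
grasp_force: 59.0
```

nudge_tcp --moves '[[[0,0,0,0,0,0.64,5],[0,0,0,0,0,0.512,5],[0,0,0,0,0,0,5],[0,0,0,0,0,0,5]]]'

```text
time_s: 15.98
position: [652.5, 7.8, 69.5]
ee_rot: [0.0, 0.997, -0.073, 0.0]
ft_force: [1.2, 0.4, -1.7]
finger_gap: 8.3
grasp_force: 58.9
```

```bash
python3 - <<'E'
from h import *
f=grab_frame("wrist");cv2.imwrite("pics/w9.png",f["frame"][...,::-1])
r=pose();print(r[0],yaw(r[1])+np.pi/2)
E
```

```text
[653.05293632   7.71381642  70.18874589] -0.14622427180868658
```

View pics/w9.png

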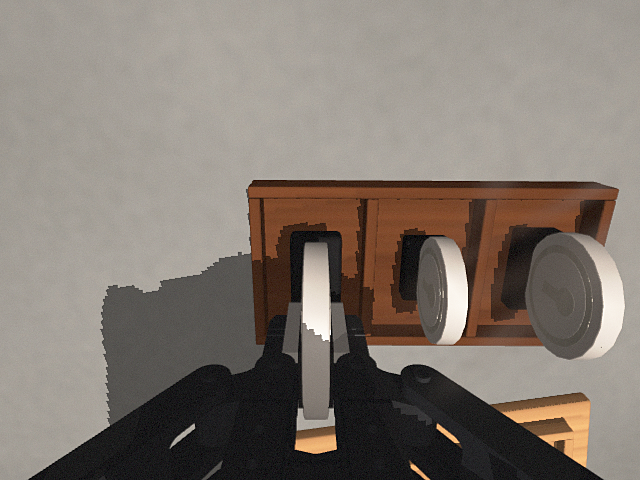

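The large medal's foot (u290–342) is centred in the left compartment (u262–365). I'll lower it to contact, at z≈42.

In the tool's units: 18 mm is 0.288, 8 mm is 0.128.

nudge_tcp --moves '[[[0,0,0,0,0,0.288,5],[0,0,0,0,0,0.128,5],[0,0,0,0,0,0,5],[0,0,0,0,0,0,5]]]'

```text
time_s: 16.52
position: [651.9, 8.0, 42.5]
ee_rot: [-0.0, 0.997, -0.073, -0.0]
ft_force: [0.5, -0.6, -2.1]
finger_gap: 8.2
grasp_force: 59.0
```

nudge_tcp --moves '[[[0,0,0,0,0,0.016,5],[0,0,0,0,0,0.016,5],[0,0,0,0,0,0,5]]]'

```text
time_s: 16.9
position: [652.1, 8.0, 42.0]
ee_rot: [0.0, 0.997, -0.073, 0.0]
ft_force: [-2.2, -0.0, 5.1]
finger_gap: 8.7
grasp_force: 60.2
```

In the tool's units: -60 mm is -0.96, -40 mm is -0.64.

nudge_tcp --moves '[[[0,0,0,0,0,0.0048,12],[0,0,0,0,0,0,14],[0,0,0,0,0,0,36],[0,0,0,0,0,-0.48,36],[0,0,0,0,0,-0.96,36],[0,0,0,0,0,-0.96,36],[0,0,0,-0.64,0,0,36],[0,0,0,0,0,0,36]]]'

```text
time_s: 17.9
position: [609.3, 14.6, 191.0]
ee_rot: [-0.0, 0.997, -0.073, -0.002]
ft_force: [-0.3, -0.1, -0.7]
finger_gap: 35.9
grasp_force: 0.0
```

```bash
python3 - <<'E'
from h import *
f=grab_frame("wrist")["frame"];g=grab_frame("scene")["frame"][120:360,120:440]
cv2.imwrite("pics/w10.png",np.vstack([cv2.resize(f,(426,320)),cv2.resize(g,(426,280))])[...,::-1])
E
```

```text
(no output)
```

View pics/w10.png

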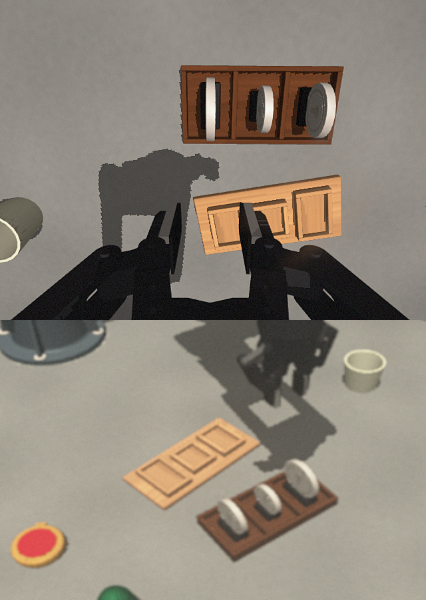

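All three medals stand upright: large left, small middle, medium right. The robot is clear of everything, so I'm handing the job in.

```bash
python3 -c "
from bench import ctrl, monitor, grab_frame
print(ctrl.job_done())"
```

```text
the job is handed in; nothing more can be done
None
```

The job is handed in: the medium medal (left end of the stand) is now in the right-hand compartment, the small in the middle and the large in the left-hand one, all upright in the last pictures, with the cup, compact and egg not touched and about 18 s used.

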